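Put the oilstone away in its dust-cover dock

TASK

Put the oilstone away: press the red pedal of the plywood dock all the way down so that its lid stands open, then slide the oilstone along the table, without lifting it, broad side first into the dock until it sits against the back wall. Then ease the pedal gently all the way back up so that the lid comes down shut over the stone. Leave the green tumbler, the steel canister, the block plane and the jar where they stand.

Things in the scene. Friction and masses are not known exactly. Their poses are not given: they have to be found in the camera images.
- stone: The loose oilstone, about 0.5 kg: dark grey stone in a brown wooden box. Box 62 (x) x 170 (y) x 20 mm high; the stone on it is 46 x 150 mm, its top at z = 32 mm. Origin: centre of the underside, z up, long side along its own y. Starts between robot and dock, long side within 0.25 rad of the world's y. Keep it down on the table (12 mm is a lift).
- dock: Fixed plywood dock without a floor. Origin: on the table, where the centre of the stone's underside lies when home. Its mouth faces its own -x (to the robot within 0.25 rad), y left, z up. Inner faces: back wall x = +31 mm, side walls y = +-95 mm (10 mm to spare at each end of the stone). Walls 44 mm high, 10 mm thick.
- mouth (a point): Middle of the dock's mouth, on the table, at x = -50 mm in the dock's frame, where the side walls' front edges stand; axes as the dock's. From there two short flared guides, 44 mm high, reach 16 mm farther out and open to y = +-115 mm.
- lid (a joint): Plywood lid, 94 x 206 x 6 mm, its front lip (20 mm) closing the upper mouth so that no stone passes. Hinged along the back wall's top, at x = +45, z = 44 mm of the dock. 0 rad = shut, level; opens to 1.66 rad, a little past upright. Geared: lid angle = 4.6 x pedal angle; work it by the pedal only. Let it down over a second or more (over 4 rad/s is a slam).
- pedal (a joint): Pedal lever right (-y) of the dock. Pivot along the dock's y, at x = +28, y = -200, z = 62 mm of the dock; the arm points to the dock's -x. 0 rad = up, level (lid shut); 0.36 = fully down (lid open); hard stops at both. About 5 N at the tread presses it, 3 N raises it; it stays where it is left.
- tread (a point): Centre of the top face of the pedal's red tread, 105 mm from the pivot; tread 40 (along the arm) x 30 (dock y) x 8 mm thick. At z = 66 mm with the pedal up, about 29 mm with it down. Its sides are free: it can be pinched from above across its 30 mm and raised, turning between the fingers.
- tumbler: Bystander, loose: green tumbler, 80 mm wide at the rim, 112 mm high, upright. Origin: centre of its underside.
- canister: Bystander, loose: steel canister with a knobbed lid, 62 mm wide, 115 mm high, upright. Origin: centre of its underside.
- plane: Bystander, loose: green block plane 44 x 155 x 56 mm, long along its own y. Origin: centre of its underside.
- wax_jar: Bystander, loose: glass jar with yellow content and a yellow cap, 70 mm wide, 113 mm high, upright. Origin: centre of its underside.
There are look-alikes about, which are no part of the job. Leave any blue or yellow look-alike of the stone alone.

How it is judged:
By the outcome, as a careful person would: the job done as asked, in the order asked, and still so for the second after the job is handed in, with the robot touching nothing.
It also fails if it takes over 70 s, if anything falls off the work surface, if the arm or the gripper's body presses on something with over 40 N, if the wrist force passes 120 N, or if a joint passes its speed limit or range.

ROBOT

A 7-joint arm with a two-finger parallel gripper is mounted at the origin on a cart in front of the work surface, level with it; the furniture and walls round the work are solid. World frame = base frame: x ahead of the robot, y to its left, z up, the work surface at z = 0. Lengths are in m, angles in rad, forces in N, time in s.
With the tool pointing down it reaches from about 0.35 to 0.9 m from the base axis. Payload 8.1 kg.
Tool frame: the origin (TCP) lies between the finger pads; the fingertips stand 17 mm ahead of it and the grasp point (between the pads) lies 2 mm behind it; z points along the fingers, y is the line along which they close (so a half turn about z gives the same grasp; the last joint's range is limited). The gripper opens to 92 mm and grips with 3 to 60 N. Pads are 19 mm wide; open, the fingers measure 130 mm over their backs; the gripper's body (75 mm by 190 mm) begins 47 mm behind the grasp point.
Start: joints at [1.186, 0.434, 0.025, 1.573, -0.012, 1.134, -0.075], TCP at [0.174, -0.6, 0.244] pointing down, gripper open.
Joint ranges: [-2.62, 2.62], [-0.44, 2.09], [-1.27, 1.32], [0.08, 2.57], [-1.32, 4.46], [0.12, 2], [-2.74, 2.74]. Speed limits (rad/s): [2.22, 2.22, 3.01, 3.01, 3.14, 3.14, 3.14].

INTERFACE

Orientations are given as a rotation vector (axis times angle).
In Python, from cell import observe, get_image, calibration, sign_off, look_for, regions_of, landmark_of gives the robot as it stands.
- The arm moves only by the tool jog_arm, never from a script. Its argument "plan" is a list of rows, each an object with "offset": the shift along the tool's x, y, z normalised to -1 to 1, where 1 is 0.15 m, a list of three; "twist": the turn, a rotation vector about the tool's x, y, z normalised to -1 to 1, where 1 is 2 pi rad, a list of three; "fingers": the gripper command: -1 is shut, 1 is fully open, values between are in proportion. In form: [{"offset": [x, y, z], "twist": [ax, ay, az], "fingers": fingers}, ...]. A call has 1 to 20 rows; each row is the pose to reach, as a shift and turn from the pose commanded when the call began, along the tool's axes at that moment, turning the shorter way round; what a row does not reach only later rows make up. A row lasts 1/8 s, in which the tool goes at most 62.5 mm and 10.7 degrees, less where a joint would pass 70% of its speed; a pose out of reach is approached as far as the arm can. A call with a number of a shift or a turn outside -1 to 1 is refused whole. A call with a gripper value outside its range is refused whole. The fingers move at their own pace and stop on an object; "newtons" is the grip in N (left out, the last holds). Time passes only in rows, so rows that repeat a pose let the fingers close. It gives the time, the measured TCP pose, the force, the opening and the grip force at its end, in the units of the state.
- observe(): the state, without advancing time (a new reading comes with each control period).
- get_image(name): name is "scene" or "top" or "wrist"; returns the picture (420x560x3 uint8, red, green, blue); there is no depth.
- calibration(name): a dict with "fov_y" (degrees; the focal length in pixels is half the picture's height over the tangent of half this angle, whatever the lens; pixels are square), "cx", "cy" (the principal point, pixels), "k1" (the pictures are not rectified: a ray, as slopes to the right and down, at radius r is drawn at 1 + k1 r^2 times it, then the intrinsics apply), "position" and "attitude" of the camera in the world. Camera axes: x right, y down, z forward; pixel columns grow to the right and rows downward; lengths in m; the calibration is good to about 2 mm. A picture is of the moment at which its call begins: read the wrist's pose just before it. calibration takes no time and is no camera call; for the wrist camera it gives the pose at the moment of the call.
- sign_off(): hands the job in; it is judged then, once.
Trained networks look in the newest picture that a camera, given by its name, has taken for a name from the list of things; names that differ only in an ending like _2 or _b are one class to them, and where a whole thing is asked for, a point or a joint stands for the part that bears it (a point fixed in the world has none). Each returns a list of dicts, best first, with "conf" (0 to 1); they miss things now and then, are a little off and sometimes report something else, mostly with a low value. They report only what shows in the picture. A call takes as long as a camera call. They do not tell look-alikes from the thing itself.
- look_for(thing, camera): "box" ([left, top, width, height] as shares, 0 to 1, of the picture: columns of its width, rows of its height, round what is visible of it).
- regions_of(thing, camera): "region" (420x560 bool, what is visible of it) and "box" ([left, top, width, height] as shares, 0 to 1, of the picture: columns of its width, rows of its height, round what is visible of it).
- landmark_of(thing, camera): "at" ([row, column] as shares, 0 to 1, of the picture: columns of its width, rows of its height: a listed point, or the origin of a listed thing).
The state is a dict: "clock": time; "joints": joint angles; "dq": joint speeds; "joint_efforts": joint torques, N m; "position": TCP position; "ee_rot": TCP orientation; "force": force on the tool from outside, world axes, zero at the start; "ft_torque": the same for the moment, N m; "width": opening from 0.0 (shut) to 1.0 (fully open); "gripper_force": force on a finger pad.
Only numpy, scipy, OpenCV 4.12 (cv2) and the standard library are available. Lean on these libraries where they do the work, as an engineer would, in place of code of your own. Each camera call takes 0.05 s, during which the arm holds its last target. There are 200 camera calls.

## Working session

There is one attempt and no reset: what is moved stays moved. The work goes in short steps, Python scripts to look and compute and a tool call to move; the robot and the scene stay as the last step left them, time stands still between calls to the robot, and variables do not carry over. Pictures are saved under pics/ and viewed, at most 10 in all, crops included, and the job is handed in when it is done.

Besides the shell and the picture viewer there is one more tool, called after "Request:" by a JSON object that holds its "method" and its "body". jog_arm: Moves the arm, as the interface text tells. Scaled input: -1 to 1 covers 0.15 m each way for a shift and 2 pi rad each way for a turn. Its arguments: {"type":"object","properties":{"plan":{"type":"array","items":{"type":"object","properties":{"offset":{"type":"array","items":{"type":"number","minimum":-1,"maximum":1}},"twist":{"type":"array","items":{"type":"number","minimum":-1,"maximum":1}},"fingers":{"type":"number"}}}},"newtons":{"type":"number"}},"required":["plan"]}

```bash
mkdir -p pics
cat > h.py <<'E'
import numpy as np, cv2
from scipy.spatial.transform import Rotation as R
from cell import *
def K(c):
    f=210/np.tan(np.radians(c["fov_y"])/2); return np.array([[f,0,c["cx"]],[0,f,c["cy"]],[0,0,1.]]),np.array([c["k1"],0,0,0,0.])
def att(c):
    a=np.array(c["attitude"],float)
    return R.from_matrix(a).as_matrix() if a.shape==(3,3) else R.from_rotvec(a).as_matrix()
def world(c,px,z):
    "px: Nx2 (col,row) -> world points at height z"
    k,d=K(c); u=cv2.undistortPoints(np.array(px,float).reshape(-1,1,2),k,d).reshape(-1,2)
    r=np.c_[u,np.ones(len(u))]@att(c).T; p=np.array(c["position"])
    return p+r*((z-p[2])/r[:,2])[:,None]
def pix(c,P):
    k,d=K(c); M=att(c).T; return cv2.projectPoints((np.array(P,float).reshape(-1,3)-c["position"])@M.T,np.zeros(3),np.zeros(3),k,d)[0].reshape(-1,2)
def save(n,im): cv2.imwrite(f"pics/{n}.png",im[:,:,::-1])
E
python3 - <<'E'
from h import *
print(observe())
ims=[]
for n in("scene","top"):
    im=get_image(n);ims.append(im);c=calibration(n);print(n,c)
    save(n,im)
    for t in("stone","dock","mouth","tread","tumbler","canister","plane","wax_jar"):
        print(t,[(np.round(np.array(l["at"])*[420,560],1),round(l["conf"],2)) for l in landmark_of(t,n)][:4])
E
```

```text
{'clock': 0.0, 'joints': array([ 1.18638654,  0.43523799,  0.02497664,  1.57409145, -0.01160593,
        1.1339667 , -0.07510883]), 'dq': array([-5.76364071e-04,  1.85636588e-04, -1.33405458e-03,  1.97051193e-05,
        6.61966515e-04,  1.85166174e-03, -3.55030556e-04]), 'joint_efforts': array([ 5.22219198e-04, -6.67862034e+01,  9.84919444e-01, -3.14460111e+01,
       -6.06028922e-02,  4.26913938e-02,  1.72434725e-04]), 'position': array([ 0.17362556, -0.59990729,  0.24293784]), 'ee_rot': array([-3.10897350e+00, -4.40858109e-01,  5.57263076e-04]), 'force': array([ 0.11927256,  0.82834692, -0.2136327 ]), 'ft_torque': array([-0.00140138, -0.03936211, -0.00559431]), 'gripper_force': 0.0, 'width': 1.0011626065537564}
scene {'fov_y': 55.558476020830746, 'cx': 281.2540727372028, 'cy': 208.20429241615412, 'k1': -0.11526319908404883, 'position': array([0.07719715, 0.5486372 , 0.84661901]), 'attitude': array([-0.98897749,  2.50137792, -1.00427908])}
stone [(array([370.6, 221.9]), 0.72), (array([224.4, 381.5]), 0.71), (array([270.8, 153.9]), 0.69), (array([277.1, 281.8]), 0.64)]
dock [(array(
[... 254 characters left out ...]
ay([155.4, 338.9]), 0.61)]
wax_jar [(array([153.9, 337.6]), 0.83)]
top {'fov_y': 56.060032215143586, 'cx': 286.99641026166074, 'cy': 220.0849467645521, 'k1': -0.05976538453538942, 'position': array([0.52279166, 0.01249642, 1.10599258]), 'attitude': array([-2.18026144,  2.22943312, -0.07417704])}
stone [(array([290.5, 348.9]), 0.92), (array([292. , 145.8]), 0.92), (array([263.8, 235.6]), 0.91)]
dock [(array([190.9, 260.6]), 0.87), (array([177. , 157.1]), 0.4)]
mouth []
tread [(array([203.9, 339.3]), 0.86)]
tumbler [(array([173.9, 160.2]), 0.67), (array([191. , 259.4]), 0.29)]
canister [(array([218.3, 152.5]), 0.83)]
plane [(array([248.8, 423. ]), 0.94)]
wax_jar [(array([190.8, 405.7]), 0.93)]
```

View pics/top.png

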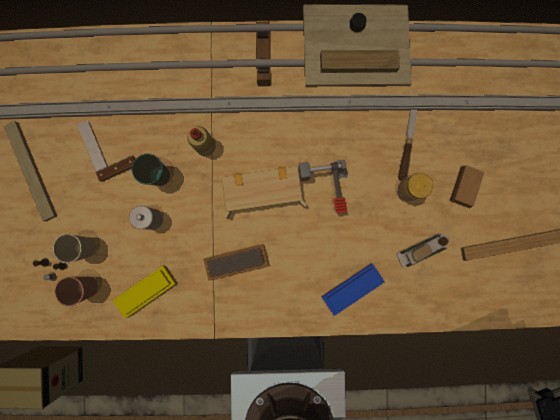

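View pics/scene.png

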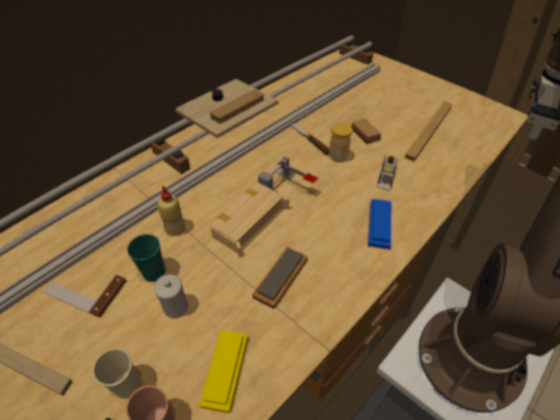

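The top picture shows three stone look-alikes: yellow at (col 146, row 292), blue at (349, 290), and dark grey in a brown box at (235, 264). I choose the grey one. The dock is at about (262, 190) and the red tread at (340, 205).

Run:
```python
from h import *
im=get_image("top");c=calibration("top")
for t,z in(("stone",.02),("lid",.05),("tread",.066)):
    for r in regions_of(t,"top")[:4]:
        ys,xs=np.nonzero(r["region"]); W=world(c,np.c_[xs,ys],z)[:,:2]
        q=cv2.minAreaRect(W.astype(np.float32)*1000); b=cv2.boxPoints(q)
        print(t,round(r["conf"],2),np.round(q[0]),np.round(q[1]),round(q[2],1),"centroid",np.round(W.mean(0)*1000), np.round(pix(c,np.c_[b/1000,np.full(4,z)])).tolist())
print(world(c,[[339.3,203.9]],.066), world(c,[[260.6,190.9]],0))
save("crop",cv2.resize(im[140:290,195:365],None,fx=4,fy=4,interpolation=cv2.INTER_CUBIC))
```

```text
stone 0.9 [ 385. -183.] [ 66. 169.] 31.8 centroid [ 384. -182.] [[333.0, 315.0], [384.0, 281.0], [371.0, 261.0], [320.0, 295.0]]
stone 0.65 [465. 133.] [ 66. 175.] 12.0 centroid [465. 134.] [[208.0, 281.0], [270.0, 266.0], [265.0, 243.0], [203.0, 257.0]]
stone 0.59 [390. 388.] [ 66. 176.] 35.2 centroid [390. 388.] [[126.0, 320.0], [177.0, 282.0], [163.0, 262.0], [112.0, 300.0]]
lid 0.78 [662.  58.] [ 99. 206.] 6.9 centroid [661.  58.] [[227.0, 212.0], [303.0, 201.0], [297.0, 165.0], [222.0, 176.0]]
tread 0.7 [ 657. -144.] [134.  30.] 2.8 centroid [ 647. -143.] [[334.0, 213.0], [346.0, 212.0], [342.0, 162.0], [331.0, 163.0]]
[[ 0.61404696 -0.14642108  0.066     ]] [[0.66123638 0.06465325 0.        ]]
```

View pics/crop.png

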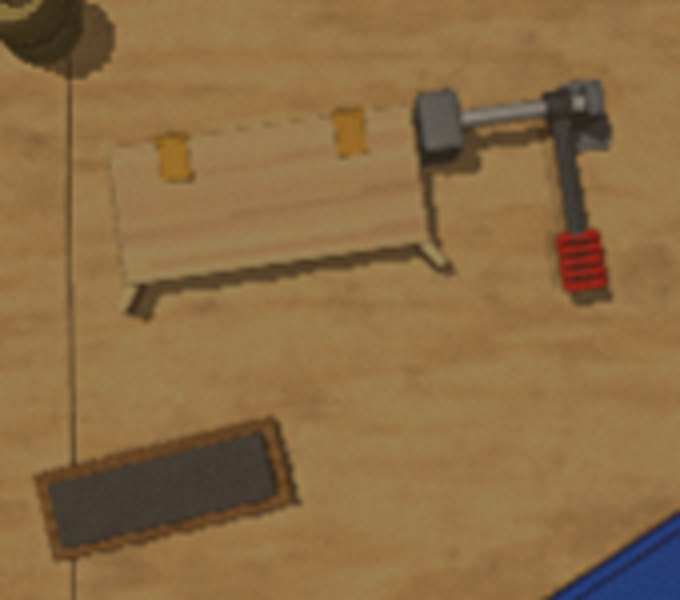

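The crop confirms the grey oilstone in its brown box and the dock with its lid shut. The tread is at crop (582, 262). Next I move to a hover for a closer look.

```bash
cat >> h.py <<'E'
def go(x,y,z,yaw):
    "units from the present pose to TCP (x,y,z), tool down, tool x at yaw"
    s=observe(); A=R.from_rotvec(s["ee_rot"])
    B=R.from_matrix(np.c_[[np.cos(yaw),np.sin(yaw),0],[np.sin(yaw),-np.cos(yaw),0],[0,0,-1]])
    print("offset",np.round(A.inv().apply(np.array([x,y,z])-s["position"])/.15,3).tolist(),"twist",np.round((A.inv()*B).as_rotvec()/2/np.pi,4).tolist(),"t",round(s["clock"],2))
D=np.array([.664,.061]);PSI=.12
def dk(x,y): return D+[np.cos(PSI)*x-np.sin(PSI)*y,np.sin(PSI)*x+np.cos(PSI)*y]
E
python3 - <<'E'
from h import *
go(.40,-.35,.26,.2);go(.59,-.08,.26,.12)
E
```

```text
offset [1.913, -1.184, -0.108] twist [0.0, 0.0, 0.013] t 1.1
offset [3.63, -2.561, -0.109] twist [0.0, 0.0, 0.0257] t 1.1
```

Request:
{"method": "jog_arm", "body": {"plan": [{"offset": [0.4,-0.28,-0.04],"twist": [0,0,0.006],"fingers": -1},{"offset": [0.8,-0.56,-0.08],"twist": [0,0,0.006],"fingers": -1},{"offset": [1,-0.7,-0.11],"twist": [0,0,0.006],"fingers": -1},{"offset": [1,-0.7,-0.11],"twist": [0,0,0.006],"fingers": -1}]}}

```text
clock: 1.6
position: [0.2929, -0.454, 0.2611]
ee_rot: [-3.116, -0.395, -0.004]
force: [-0.2, -0.1, 0.3]
width: 0.619
gripper_force: 0.0
```

Request:
{"method": "jog_arm", "body": {"plan": [{"offset": [0.4,-0.28,0],"twist": [0,0,0.006],"fingers": -1},{"offset": [0.8,-0.56,0],"twist": [0,0,0.006],"fingers": -1},{"offset": [1,-0.7,0],"twist": [0,0,0.006],"fingers": -1},{"offset": [1,-0.7,0],"twist": [0,0,0.006],"fingers": -1}]}}

```text
clock: 2.1
position: [0.4119, -0.3162, 0.2603]
ee_rot: [-3.123, -0.335, -0.003]
force: [-1.0, -0.9, -0.2]
width: 0.176
gripper_force: 0.0
```

Request:
{"method": "jog_arm", "body": {"plan": [{"offset": [0.4,-0.28,0],"twist": [0,0,0.006],"fingers": -1},{"offset": [0.8,-0.56,0],"twist": [0,0,0.006],"fingers": -1},{"offset": [1,-0.7,0],"twist": [0,0,0.006],"fingers": -1},{"offset": [1,-0.7,0],"twist": [0,0,0.006],"fingers": -1},{"offset": [1,-0.7,0],"twist": [0,0,0.006],"fingers": -1}]}}

```text
clock: 2.72
position: [0.5334, -0.1883, 0.2599]
ee_rot: [3.13, 0.262, -0.002]
force: [-0.3, -0.2, 0.2]
width: 0.004
gripper_force: 0.0
```

Run:
```python
from h import *
go(.57,-.08,.26,.12);s=observe();print(s["position"],s["joints"],s["force"])
```

```text
offset [0.361, -0.671, -0.002] twist [0.0001, 0.0002, 0.0075] t 2.73
[ 0.5333674  -0.18825125  0.25986024] [ 0.38424153  0.33706062 -0.1868925   1.68491431  0.06946053  1.12689974
 -1.22622351] [-0.30348521 -0.20984648  0.16842089]
```

Request:
{"method": "jog_arm", "body": {"plan": [{"offset": [0.18,-0.33,0],"twist": [0,0,0.0075],"fingers": -1},{"offset": [0.36,-0.67,0],"twist": [0,0,0.0075],"fingers": -1},{"offset": [0.36,-0.67,0],"twist": [0,0,0.0075],"fingers": -1},{"offset": [0.36,-0.67,0],"twist": [0,0,0.0075],"fingers": -1}]}}

```text
clock: 3.22
position: [0.5698, -0.0807, 0.2602]
ee_rot: [3.135, 0.186, -0.001]
force: [-0.4, -0.9, -1.0]
width: 0.003
gripper_force: 0.0
```

Run:
```python
from h import *
im=get_image("wrist");c=calibration("wrist");print(c);save("w1",im)
for t,z in(("tread",.066),("mouth",0),("dock",0),("stone",0)):
    for l in landmark_of(t,"wrist")[:3]:
        p=(np.array(l["at"])*[420,560])[::-1]; print(t,round(l["conf"],2),np.round(p),np.round(world(c,[p],z)[0]*1000))
for t,z in(("lid",.05),("stone",.02)):
    for r in regions_of(t,"wrist")[:2]:
        ys,xs=np.nonzero(r["region"]); W=world(c,np.c_[xs,ys],z)[:,:2]
        q=cv2.minAreaRect(W.astype(np.float32)*1000);print(t,round(r["conf"],2),np.round(q[0]),np.round(q[1]),round(q[2],1))
```

```text
{'fov_y': 70.72127792738739, 'cx': 279.9655365830742, 'cy': 210.71970913912656, 'k1': -0.025257589891818016, 'position': array([ 0.63969361, -0.07152641,  0.40237909]), 'attitude': array([ 2.18831154, -1.94740059, -0.2581084 ])}
tread 0.79 [343. 167.] [ 607. -148.   66.]
dock 0.94 [182. 101.] [661.  56.   0.]
stone 0.91 [120. 243.] [456. 141.   0.]
lid 0.96 [659.  59.] [ 94. 208.] 6.8
stone 0.85 [464. 135.] [ 69. 179.] 12.7
```

View pics/w1.png

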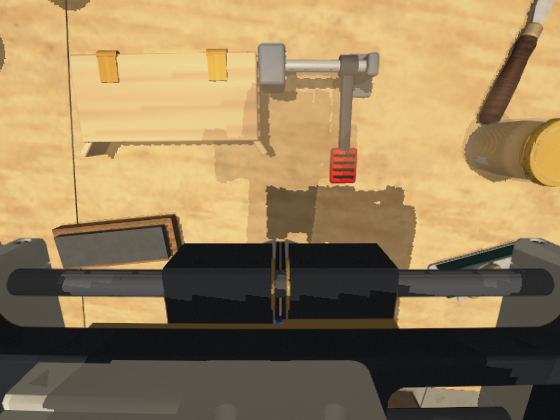

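The wrist view shows the lid at (170, 95), the tread at (343, 167) and the stone at (120, 243). All agree with the top view. Dock is at about (0.661, 0.059) with yaw 0.119.

```bash
sed -i 's/^D=.*/D=np.array([.661,.059]);PSI=.119/' h.py
python3 - <<'E'
from h import *
p=dk(-79,0) if 0 else dk(-.079,-.2); print(p); go(*p,.095,PSI); go(*p,.045,PSI)
E
```

```text
[ 0.60630257 -0.1489644 ]
offset [0.182, 0.492, 1.102] twist [0.0, 0.0, 0.0002] t 3.58
offset [0.182, 0.491, 1.435] twist [0.0, 0.0, 0.0002] t 3.58
```

Request:
{"method": "jog_arm", "body": {"plan": [{"offset": [0.18,0.49,0.2],"twist": [0,0,0],"fingers": -1},{"offset": [0.18,0.49,0.5],"twist": [0,0,0],"fingers": -1},{"offset": [0.18,0.49,0.85],"twist": [0,0,0],"fingers": -1},{"offset": [0.18,0.49,1.0],"twist": [0,0,0],"fingers": -1},{"offset": [0.18,0.49,1.0],"twist": [0,0,0],"fingers": -1}]}}

```text
clock: 4.2
position: [0.6048, -0.1478, 0.1084]
ee_rot: [-3.135, -0.19, 0.006]
force: [-0.1, 0.5, -0.6]
width: 0.002
gripper_force: 0.0
```

Request:
{"method": "jog_arm", "body": {"plan": [{"offset": [0,0,0.08],"twist": [0,0,0],"fingers": -1},{"offset": [0,0,0.14],"twist": [0,0,0],"fingers": -1},{"offset": [0,0,0.17],"twist": [0,0,0],"fingers": -1},{"offset": [0,0,0.2],"twist": [0,0,0],"fingers": -1},{"offset": [0,0,0.23],"twist": [0,0,0],"fingers": -1},{"offset": [0,0,0.26],"twist": [0,0,0],"fingers": -1},{"offset": [0,0,0.29],"twist": [0,0,0],"fingers": -1},{"offset": [0,0,0.31],"twist": [0,0,0],"fingers": -1},{"offset": [0,0,0.33],"twist": [0,0,0],"fingers": -1},{"offset": [0,0,0.35],"twist": [0,0,0],"fingers": -1},{"offset": [0,0,0.37],"twist": [0,0,0],"fingers": -1},{"offset": [0,0,0.38],"twist": [0,0,0],"fingers": -1}]}}

```text
clock: 5.7
position: [0.6059, -0.1478, 0.0528]
ee_rot: [-3.136, -0.191, 0.001]
force: [-0.1, -0.1, 3.1]
width: 0.002
gripper_force: 1.6
```

Request:
{"method": "jog_arm", "body": {"plan": [{"offset": [0,0,0.01],"twist": [0,0,0],"fingers": -1},{"offset": [0,0,0.02],"twist": [0,0,0],"fingers": -1},{"offset": [0,0,0.03],"twist": [0,0,0],"fingers": -1},{"offset": [0,0,0.035],"twist": [0,0,0],"fingers": -1},{"offset": [0,0,0.035],"twist": [0,0,0],"fingers": -1}]}}

```text
clock: 6.32
position: [0.606, -0.1478, 0.0478]
ee_rot: [-3.136, -0.191, 0.001]
force: [0.7, 0.8, 2.4]
width: 0.006
gripper_force: 0.9
```

Request:
{"method": "jog_arm", "body": {"plan": [{"offset": [0,0,0.01],"twist": [0,0,0],"fingers": -1},{"offset": [0,0,0.02],"twist": [0,0,0],"fingers": -1},{"offset": [0,0,0.03],"twist": [0,0,0],"fingers": -1},{"offset": [0,0,0.03],"twist": [0,0,0],"fingers": -1}]}}

```text
clock: 6.82
position: [0.6067, -0.1478, 0.0451]
ee_rot: [3.135, 0.191, 0.002]
force: [-4.4, 0.5, 18.6]
width: 0.006
gripper_force: 9.7
```

Request:
{"method": "jog_arm", "body": {"plan": [{"offset": [0,0,-0.05],"twist": [0,0,0],"fingers": -1},{"offset": [0,0,-0.3],"twist": [0,0,0],"fingers": -1},{"offset": [0,0,-0.7],"twist": [0,0,0],"fingers": 1},{"offset": [0,0,-1],"twist": [0,0,0],"fingers": 1},{"offset": [0,0,-1],"twist": [0,0,0],"fingers": 1}]}}

```text
clock: 7.45
position: [0.608, -0.148, 0.1972]
ee_rot: [3.134, 0.19, 0.009]
force: [0.6, -0.3, -0.6]
width: 0.286
gripper_force: 0.0
```

Run:
```python
from h import *
im=get_image("top");save("t2",cv2.resize(im[100:320,150:440],None,fx=2.5,fy=2.5))
a=R.from_rotvec
go(.464,.134,.19,1.785)
```

```text
offset [-0.717, -1.981, 0.028] twist [0.0004, -0.0001, -0.2648] t 7.5
```

View pics/t2.png

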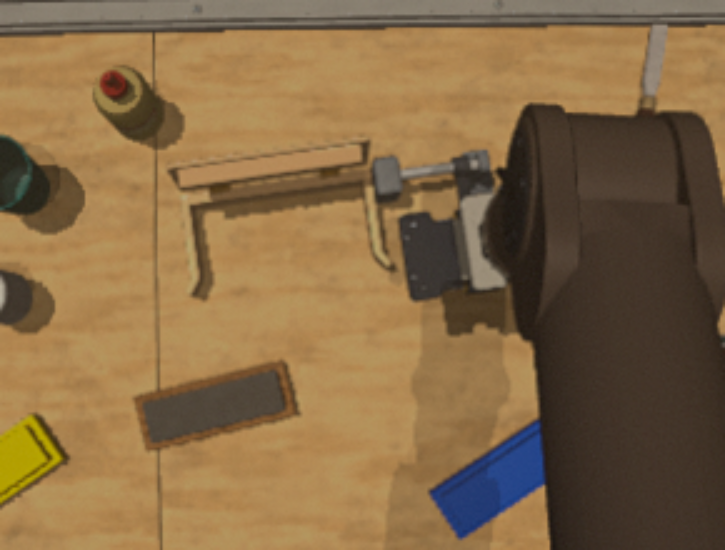

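The lid stands open and the stone is undisturbed at crop (215, 405). Next I go to the stone.

Request:
{"method": "jog_arm", "body": {"plan": [{"offset": [-0.36,-0.3,0],"twist": [0,0,-0.029],"fingers": 1},{"offset": [-0.7,-0.6,0],"twist": [0,0,-0.058],"fingers": 1},{"offset": [-0.72,-0.9,0],"twist": [0,0,-0.087],"fingers": 1},{"offset": [-0.72,-1,0],"twist": [0,0,-0.116],"fingers": 1},{"offset": [-0.72,-1,0],"twist": [0,0,-0.13],"fingers": 1},{"offset": [-0.72,-1,0],"twist": [0,0,-0.13],"fingers": 1}]}}

```text
clock: 8.25
position: [0.4797, -0.012, 0.1921]
ee_rot: [-2.801, -1.419, 0.004]
force: [0.6, 0.0, 0.2]
width: 0.97
gripper_force: 0.0
```

Run:
```python
from h import *
go(.464,.134,.10,1.785);print(observe()["joints"][6])
```

```text
offset [0.724, -0.659, 0.614] twist [-0.0005, 0.0001, -0.1348] t 8.25
-0.8783367284446736
```

Request:
{"method": "jog_arm", "body": {"plan": [{"offset": [0.3,-0.3,0.05],"twist": [0,0,-0.029],"fingers": 1},{"offset": [0.6,-0.55,0.1],"twist": [0,0,-0.058],"fingers": 1},{"offset": [0.72,-0.66,0.2],"twist": [0,0,-0.087],"fingers": 1},{"offset": [0.72,-0.66,0.4],"twist": [0,0,-0.116],"fingers": 1},{"offset": [0.72,-0.66,0.61],"twist": [0,0,-0.135],"fingers": 1},{"offset": [0.72,-0.66,0.61],"twist": [0,0,-0.135],"fingers": 1},{"offset": [0.72,-0.66,0.61],"twist": [0,0,-0.135],"fingers": 1}]}}

```text
clock: 9.12
position: [0.465, 0.1337, 0.1024]
ee_rot: [-1.974, -2.443, 0.0]
force: [-0.6, 0.3, 0.1]
width: 1.001
gripper_force: 0.0
```

Run:
```python
from h import *
go(.464,.134,.024,1.785)
```

```text
offset [0.004, -0.006, 0.523] twist [-0.0, -0.0, -0.0004] t 9.12
```

Request:
{"method": "jog_arm", "body": {"newtons": 12, "plan": [{"offset": [0,0,0.25],"twist": [0,0,0],"fingers": 1},{"offset": [0,0,0.45],"twist": [0,0,0],"fingers": 1},{"offset": [0,0,0.52],"twist": [0,0,0],"fingers": 1},{"offset": [0,0,0.52],"twist": [0,0,0],"fingers": 0.5},{"offset": [0,0,0.52],"twist": [0,0,0],"fingers": 0.2},{"offset": [0,0,0.52],"twist": [0,0,0],"fingers": 0.2},{"offset": [0,0,0.52],"twist": [0,0,0],"fingers": 0.2},{"offset": [0,0,0.52],"twist": [0,0,0],"fingers": 0.2}]}}

```text
clock: 10.12
position: [0.4644, 0.1335, 0.0245]
ee_rot: [1.969, 2.447, -0.001]
force: [-4.4, -1.2, 7.9]
width: 0.676
gripper_force: 12.0
```

Run:
```python
from h import *
z=observe()["position"][2]
go(*dk(-.130,0),z,PSI+np.pi/2);go(*dk(-.085,0),z,PSI+np.pi/2)
```

```text
offset [-0.682, 0.311, 0.0] twist [-0.0001, 0.0001, 0.0154] t 10.12
offset [-0.711, 0.61, 0.0] twist [-0.0001, 0.0001, 0.0154] t 10.12
```

Request:
{"method": "jog_arm", "body": {"plan": [{"offset": [-0.12,0.05,0],"twist": [0,0,0.003],"fingers": 0.2},{"offset": [-0.24,0.11,0],"twist": [0,0,0.006],"fingers": 0.2},{"offset": [-0.36,0.16,0],"twist": [0,0,0.009],"fingers": 0.2},{"offset": [-0.48,0.22,0],"twist": [0,0,0.012],"fingers": 0.2},{"offset": [-0.6,0.27,0],"twist": [0,0,0.0154],"fingers": 0.2},{"offset": [-0.68,0.31,0],"twist": [0,0,0.0154],"fingers": 0.2},{"offset": [-0.69,0.38,0],"twist": [0,0,0.0154],"fingers": 0.2},{"offset": [-0.695,0.46,0],"twist": [0,0,0.0154],"fingers": 0.2},{"offset": [-0.7,0.54,0],"twist": [0,0,0.0154],"fingers": 0.2},{"offset": [-0.71,0.6,0],"twist": [0,0,0.0154],"fingers": 0.2},{"offset": [-0.71,0.61,0],"twist": [0,0,0.0154],"fingers": 0.2},{"offset": [-0.71,0.61,0],"twist": [0,0,0.0154],"fingers": 0.2}]}}

```text
clock: 11.62
position: [0.5761, 0.0483, 0.0242]
ee_rot: [-2.086, -2.348, 0.004]
force: [-4.4, -1.5, 6.7]
width: 0.671
gripper_force: 12.0
```

Run:
```python
from h import *
print(dk(-.085,0)); im=get_image("wrist");save("w2",im)
```

```text
[0.57660113 0.04890886]
```

View pics/w2.png

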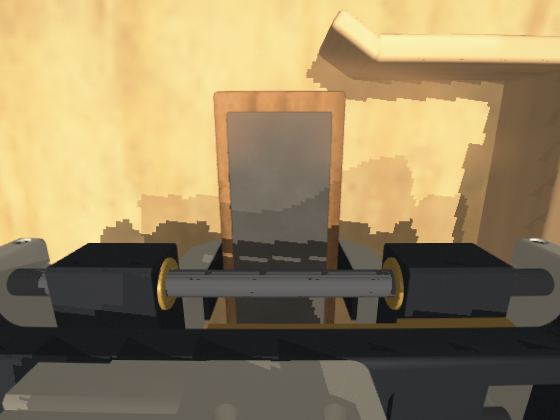

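The stone is held straight. Its left end edge is at row 92 and the dock's left wall inner top edge is at about (470, 62). I'm checking clearance numerically.

Run:
```python
from h import *
c=calibration("wrist")
def inv(P):
    d=P[:,:2]-D; return np.round(np.c_[d@[np.cos(PSI),np.sin(PSI)],d@[-np.sin(PSI),np.cos(PSI)]]*1000,1)
print("stone end",inv(world(c,[[216,92],[344,92]],.02))); print("wall",inv(world(c,[[390,62],[470,62],[540,61]],.044)))
p=dk(-.085,0); go(p[0],p[1],.12,PSI+np.pi/2)
```

```text
stone end [[-115.2   88.2]
 [ -55.8   88.1]]
wall [[-43.6  96.1]
 [-12.8  96.4]
 [ 14.7  97.3]]
offset [0.003, 0.002, -0.639] twist [-0.0003, 0.0002, -0.0001] t 11.68
```

Request:
{"method": "jog_arm", "body": {"plan": [{"offset": [0,0,0],"twist": [0,0,0],"fingers": 1},{"offset": [0,0,0],"twist": [0,0,0],"fingers": 1},{"offset": [0,0,0],"twist": [0,0,0],"fingers": 1},{"offset": [0,0,-0.1],"twist": [0,0,0],"fingers": 1},{"offset": [0,0,-0.35],"twist": [0,0,0],"fingers": 1},{"offset": [0,0,-0.64],"twist": [0,0,0],"fingers": 1},{"offset": [0,0,-0.64],"twist": [0,0,0],"fingers": 1}]}}

```text
clock: 12.55
position: [0.5794, 0.0501, 0.1244]
ee_rot: [2.082, 2.346, 0.008]
force: [0.2, 0.5, -0.6]
width: 1.0
gripper_force: 0.0
```

Run:
```python
from h import *
go(*dk(-.155,0.002),.12,PSI+np.pi-.01);print(observe()["joints"][6])
```

```text
offset [0.007, -0.486, 0.026] twist [0.0009, 0.0008, -0.2484] t 12.55
-0.40305578324733315
```

Request:
{"method": "jog_arm", "body": {"plan": [{"offset": [0,-0.25,0],"twist": [0,0,-0.029],"fingers": 1},{"offset": [0,-0.48,0],"twist": [0,0,-0.058],"fingers": 1},{"offset": [0,-0.48,0],"twist": [0,0,-0.087],"fingers": 1},{"offset": [0,-0.48,0],"twist": [0,0,-0.116],"fingers": 1},{"offset": [0,-0.48,0],"twist": [0,0,-0.145],"fingers": 1},{"offset": [0,-0.48,0],"twist": [0,0,-0.174],"fingers": 1},{"offset": [0,-0.48,0],"twist": [0,0,-0.203],"fingers": 1},{"offset": [0,-0.48,0],"twist": [0,0,-0.232],"fingers": 1},{"offset": [0,-0.48,0],"twist": [0,0,-0.248],"fingers": 1},{"offset": [0,-0.48,0],"twist": [0,0,-0.248],"fingers": 1}]}}

```text
clock: 13.8
position: [0.5053, 0.0406, 0.1199]
ee_rot: [0.166, -3.137, -0.0]
force: [-0.2, 0.5, -0.6]
width: 1.002
gripper_force: 0.0
```

Run:
```python
from h import *
go(*dk(-.155,0.002),.026,PSI+np.pi);go(*dk(-.045,0.001),.026,PSI+np.pi);go(*dk(-.038,0.001),.026,PSI+np.pi);print(observe()["joints"])
```

```text
offset [-0.012, 0.012, 0.626] twist [0.0, -0.0001, -0.0021] t 13.8
offset [-0.745, 0.015, 0.625] twist [0.0, -0.0001, -0.0021] t 13.8
offset [-0.792, 0.016, 0.625] twist [0.0, -0.0001, -0.0021] t 13.8
[ 0.52804632  0.60214865 -1.00071186  1.94473337  0.62827947  0.9453942
  0.89240361]
```

Request:
{"method": "jog_arm", "body": {"plan": [{"offset": [-0.01,0.01,0.3],"twist": [0,0,-0.002],"fingers": 1},{"offset": [-0.01,0.01,0.55],"twist": [0,0,-0.002],"fingers": 1},{"offset": [-0.01,0.01,0.625],"twist": [0,0,-0.002],"fingers": 1},{"offset": [-0.01,0.01,0.625],"twist": [0,0,-0.002],"fingers": 1},{"offset": [-0.1,0.01,0.625],"twist": [0,0,-0.002],"fingers": 1},{"offset": [-0.18,0.01,0.625],"twist": [0,0,-0.002],"fingers": 1},{"offset": [-0.24,0.01,0.625],"twist": [0,0,-0.002],"fingers": 1},{"offset": [-0.3,0.01,0.625],"twist": [0,0,-0.002],"fingers": 1},{"offset": [-0.36,0.01,0.625],"twist": [0,0,-0.002],"fingers": 1},{"offset": [-0.42,0.015,0.625],"twist": [0,0,-0.002],"fingers": 1},{"offset": [-0.48,0.015,0.625],"twist": [0,0,-0.002],"fingers": 1},{"offset": [-0.54,0.015,0.625],"twist": [0,0,-0.002],"fingers": 1},{"offset": [-0.6,0.015,0.625],"twist": [0,0,-0.002],"fingers": 1},{"offset": [-0.65,0.015,0.625],"twist": [0,0,-0.002],"fingers": 1},{"offset": [-0.65,0.015,0.625],"twist": [0,0,-0.002],"fingers": 1}]}}

```text
clock: 15.68
position: [0.6036, 0.0535, 0.0263]
ee_rot: [-0.186, 3.134, 0.001]
force: [-0.6, 0.0, 0.1]
width: 1.001
gripper_force: 0.0
```

Request:
{"method": "jog_arm", "body": {"plan": [{"offset": [-0.03,0,0],"twist": [0,0,0],"fingers": 1},{"offset": [-0.06,0,0],"twist": [0,0,0],"fingers": 1},{"offset": [-0.09,0,0],"twist": [0,0,0],"fingers": 1},{"offset": [-0.1,0,0],"twist": [0,0,0],"fingers": 1},{"offset": [-0.11,0,0],"twist": [0,0,0],"fingers": 1}]}}

```text
clock: 16.3
position: [0.6185, 0.0552, 0.0262]
ee_rot: [0.187, -3.136, 0.0]
force: [-3.9, 0.1, 1.4]
width: 0.998
gripper_force: 2.2
```

Run:
```python
from h import *
get_image("top")
im=get_image("top");save("t3",cv2.resize(im[140:290,195:365],None,fx=4,fy=4))
s=observe();d=s["position"][:2]-D;print(d@[np.cos(PSI),np.sin(PSI)],s["force"])
```

```text
-0.042381968565979214 [-3.32082585 -1.07831533  1.56712565]
```

View pics/t3.png

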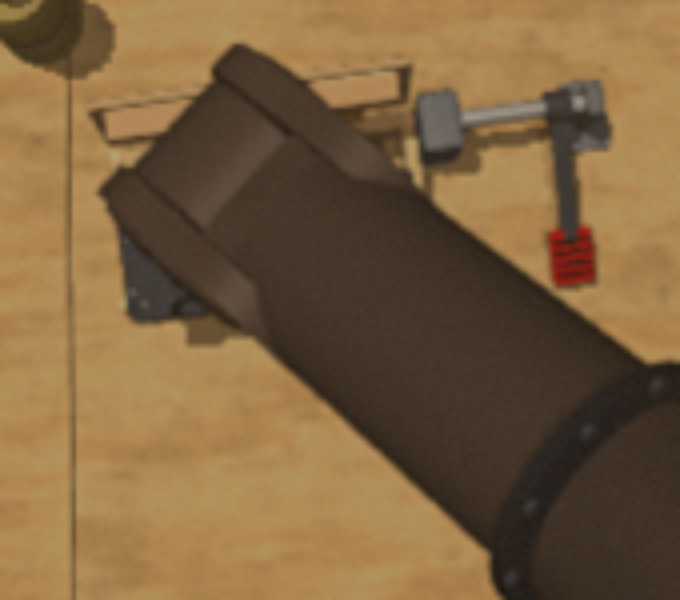

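The arm hides the stone here. The lid is still open and the tread down at (572, 257). I keep pushing until the back wall is felt.

Request:
{"method": "jog_arm", "body": {"plan": [{"offset": [-0.01,0,0],"twist": [0,0,0],"fingers": 1},{"offset": [-0.02,0,0],"twist": [0,0,0],"fingers": 1},{"offset": [-0.03,0,0],"twist": [0,0,0],"fingers": 1},{"offset": [-0.03,0,0],"twist": [0,0,0],"fingers": 1}]}}

```text
clock: 16.9
position: [0.62, 0.0553, 0.0259]
ee_rot: [0.189, -3.13, 0.003]
force: [-14.6, -3.6, 10.3]
width: 1.0
gripper_force: 7.8
```

Request:
{"method": "jog_arm", "body": {"plan": [{"offset": [0.1,0,0],"twist": [0,0,0],"fingers": 1},{"offset": [0.3,0,0],"twist": [0,0,0],"fingers": 1},{"offset": [0.5,0,-0.2],"twist": [0,0,0],"fingers": 1},{"offset": [0.5,0,-0.5],"twist": [0,0,0],"fingers": 1},{"offset": [0.5,0,-0.8],"twist": [0,0,0],"fingers": 1},{"offset": [0.5,0.2,-0.9],"twist": [0,0,0],"fingers": 1},{"offset": [0.5,0.6,-0.9],"twist": [0,0,0],"fingers": 0.6},{"offset": [0.5,1,-0.9],"twist": [0,0,0],"fingers": 0.6},{"offset": [0.5,1,-0.9],"twist": [0,0,0],"fingers": 0.6}]}}

```text
clock: 18.02
position: [0.53, 0.2027, 0.1627]
ee_rot: [-0.2, 3.132, 0.007]
force: [0.2, -1.0, -0.7]
width: 0.805
gripper_force: 0.0
```

Run:
```python
from h import *
im=get_image("top");c=calibration("top")
s=observe();print(s["position"],s["joints"])
for r in regions_of("stone","top")[:3]:
    ys,xs=np.nonzero(r["region"]); W=world(c,np.c_[xs,ys],.02)[:,:2]
    q=cv2.minAreaRect(W.astype(np.float32)*1000);print(round(r["conf"],2),np.round(q[0]),np.round(q[1]),round(q[2],1))
a=cv2.resize(im[140:290,195:365],None,fx=4,fy=4);save("t4",a)
go(*dk(-.070,-.2),.10,PSI+np.pi)
```

```text
[0.53083733 0.19916219 0.16196354] [ 0.21366679  0.62616791 -0.99399137  1.76307403  0.59028343  1.08020412
  0.71013522]
0.83 [ 385. -185.] [ 69. 174.] 31.5
0.61 [375. 411.] [ 64. 123.] 33.0
0.56 [660.  61.] [ 65. 167.] 6.2
offset [-0.278, -2.348, 0.41] twist [0.0, 0.0002, 0.0003] t 18.12
```

View pics/t4.png

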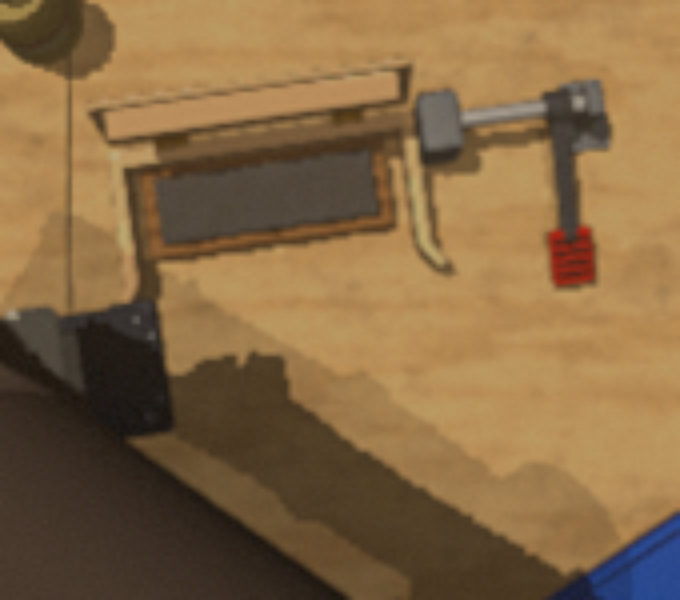

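The stone is fully home, at crop (265, 200). The sideways move went the wrong way, since tool y is flipped, but it stayed clear at height. Now to the tread.

Request:
{"method": "jog_arm", "body": {"plan": [{"offset": [0,-0.3,-0.1],"twist": [0,0,0],"fingers": 0.6},{"offset": [0,-0.7,-0.1],"twist": [0,0,0],"fingers": 0.6},{"offset": [0,-1,-0.1],"twist": [0,0,0],"fingers": 0.6},{"offset": [0,-1,-0.1],"twist": [0,0,0],"fingers": 0.6}]}}

```text
clock: 18.62
position: [0.5497, 0.0399, 0.1754]
ee_rot: [0.171, -3.136, 0.004]
force: [0.0, 0.8, -0.0]
width: 0.796
gripper_force: 0.0
```

Request:
{"method": "jog_arm", "body": {"plan": [{"offset": [0,-0.4,0],"twist": [0,0,0],"fingers": 0.6},{"offset": [0,-0.8,0],"twist": [0,0,0],"fingers": 0.6},{"offset": [0,-1,0],"twist": [0,0,0],"fingers": 0.6},{"offset": [0,-1,0],"twist": [0,0,0],"fingers": 0.6},{"offset": [0,-1,0],"twist": [0,0,0],"fingers": 0.6}]}}

```text
clock: 19.25
position: [0.5664, -0.1013, 0.1764]
ee_rot: [-0.187, 3.136, 0.001]
force: [0.1, 0.2, -0.8]
width: 0.803
gripper_force: 0.0
```

Run:
```python
from h import *
im=get_image("top");c=calibration("top")
g=im[195:220,325:355].astype(int);m=(g[...,0]>130)&(g[...,1]<70);ys,xs=np.nonzero(m);print("red",m.sum(),world(c,[[xs.mean()+325,ys.mean()+195]],.028)*1000)
print(dk(-.072,-.2));go(*dk(-.070,-.2),.10,PSI+np.pi);print(observe()["joints"][6])
```

```text
red 0 [[nan nan nan]]
[ 0.61325306 -0.14813336]
offset [-0.285, -0.351, 0.51] twist [0.0001, 0.0001, 0.0002] t 19.3
1.2473641003022424<stdin>:3: RuntimeWarning: Mean of empty slice.
  ret = ret.dtype.type(ret / rcount)
```

Request:
{"method": "jog_arm", "body": {"plan": [{"offset": [-0.15,-0.2,0.1],"twist": [0,0,0],"fingers": 0.6},{"offset": [-0.285,-0.35,0.3],"twist": [0,0,0],"fingers": 0.6},{"offset": [-0.285,-0.35,0.51],"twist": [0,0,0],"fingers": 0.6},{"offset": [-0.285,-0.35,0.51],"twist": [0,0,0],"fingers": 0.6},{"offset": [-0.285,-0.35,0.51],"twist": [0,0,0],"fingers": 0.6}]}}

```text
clock: 19.92
position: [0.6157, -0.1475, 0.1012]
ee_rot: [-0.19, 3.134, 0.001]
force: [-0.6, 0.2, 1.1]
width: 0.798
gripper_force: 0.0
```

Run:
```python
from h import *
c=calibration("top");print(world(c,[[338,204.2]],.028)*1000)
go(*dk(-.070,-.2),.029,PSI+np.pi)
```

```text
[[ 616.62709074 -148.61064791   28.        ]]
offset [0.004, -0.002, 0.481] twist [0.0, 0.0002, 0.0003] t 19.93
```

Agreed within about 2 mm. I descend and pinch.

Request:
{"method": "jog_arm", "body": {"newtons": 15, "plan": [{"offset": [0,0,0.2],"twist": [0,0,0],"fingers": 0.6},{"offset": [0,0,0.4],"twist": [0,0,0],"fingers": 0.6},{"offset": [0,0,0.48],"twist": [0,0,0],"fingers": 0.6},{"offset": [0,0,0.48],"twist": [0,0,0],"fingers": 0.6},{"offset": [0,0,0.48],"twist": [0,0,0],"fingers": -0.6},{"offset": [0,0,0.48],"twist": [0,0,0],"fingers": -0.6},{"offset": [0,0,0.48],"twist": [0,0,0],"fingers": -0.6},{"offset": [0,0,0.48],"twist": [0,0,0],"fingers": -0.6},{"offset": [0,0,0.48],"twist": [0,0,0],"fingers": -0.6}]}}

```text
clock: 21.05
position: [0.615, -0.1477, 0.0278]
ee_rot: [0.188, -3.136, -0.003]
force: [1.0, -3.7, 1.0]
width: 0.323
gripper_force: 15.0
```

Request:
{"method": "jog_arm", "body": {"plan": [{"offset": [0.005,0,-0.014],"twist": [0,0,0],"fingers": -0.6},{"offset": [0.009,0,-0.028],"twist": [0,0,0],"fingers": -0.6},{"offset": [0.014,0,-0.042],"twist": [0,0,0],"fingers": -0.6},{"offset": [0.018,0,-0.056],"twist": [0,0,0],"fingers": -0.6},{"offset": [0.022,0,-0.07],"twist": [0,0,0],"fingers": -0.6},{"offset": [0.026,0,-0.084],"twist": [0,0,0],"fingers": -0.6},{"offset": [0.029,0,-0.098],"twist": [0,0,0],"fingers": -0.6},{"offset": [0.032,0,-0.112],"twist": [0,0,0],"fingers": -0.6},{"offset": [0.034,0,-0.126],"twist": [0,0,0],"fingers": -0.6},{"offset": [0.036,0,-0.14],"twist": [0,0,0],"fingers": -0.6},{"offset": [0.038,0,-0.154],"twist": [0,0,0],"fingers": -0.6},{"offset": [0.04,0,-0.168],"twist": [0,0,0],"fingers": -0.6},{"offset": [0.041,0,-0.182],"twist": [0,0,0],"fingers": -0.6},{"offset": [0.042,0,-0.196],"twist": [0,0,0],"fingers": -0.6},{"offset": [0.043,0,-0.21],"twist": [0,0,0],"fingers": -0.6},{"offset": [0.044,0,-0.222],"twist": [0,0,0],"fingers": -0.6},{"offset": [0.044,0,-0.232],"twist": [0,0,0],"fingers": -0.6},{"offset": [0.045,0,-0.24],"twist": [0,0,0],"fingers": -0.6},{"offset": [0.045,0,-0.24],"twist": [0,0,0],"fingers": -0.6}]}}

```text
clock: 23.42
position: [0.608, -0.1488, 0.0637]
ee_rot: [0.188, -3.135, -0.002]
force: [-1.3, 4.5, -1.2]
width: 0.328
gripper_force: 15.0
```

Now up to the stop in small steps.

Request:
{"method": "jog_arm", "body": {"plan": [{"offset": [0,0,-0.006],"twist": [0,0,0],"fingers": -0.6},{"offset": [0,0,-0.012],"twist": [0,0,0],"fingers": -0.6},{"offset": [0,0,-0.018],"twist": [0,0,0],"fingers": -0.6},{"offset": [0,0,-0.024],"twist": [0,0,0],"fingers": -0.6},{"offset": [0,0,-0.024],"twist": [0,0,0],"fingers": -0.6}]}}

```text
clock: 24.05
position: [0.6079, -0.1488, 0.067]
ee_rot: [0.188, -3.135, -0.002]
force: [0.3, 4.7, -4.9]
width: 0.321
gripper_force: 15.0
```

Request:
{"method": "jog_arm", "body": {"plan": [{"offset": [0,0,-0.005],"twist": [0,0,0],"fingers": -0.6},{"offset": [0,0,-0.01],"twist": [0,0,0],"fingers": -0.6},{"offset": [0,0,-0.015],"twist": [0,0,0],"fingers": -0.6},{"offset": [0,0,-0.015],"twist": [0,0,0],"fingers": -0.6}]}}

```text
clock: 24.55
position: [0.6077, -0.1489, 0.0678]
ee_rot: [0.188, -3.134, -0.004]
force: [4.4, 5.2, -18.4]
width: 0.325
gripper_force: 15.0
```

Request:
{"method": "jog_arm", "body": {"plan": [{"offset": [0,0,0.003],"twist": [0,0,0],"fingers": 0.4},{"offset": [0,0,0.003],"twist": [0,0,0],"fingers": 0.4},{"offset": [0,0,0.003],"twist": [0,0,0],"fingers": 0.4},{"offset": [0,0,-0.2],"twist": [0,0,0],"fingers": 0.4},{"offset": [0,0,-0.5],"twist": [0,0,0],"fingers": 0.4},{"offset": [0.3,0,-0.8],"twist": [0,0,0],"fingers": 0.4},{"offset": [0.7,0,-0.8],"twist": [0,0,0],"fingers": 0.4},{"offset": [1,-0.3,-0.8],"twist": [0,0,0],"fingers": 0.4},{"offset": [1,-0.7,-0.8],"twist": [0,0,0],"fingers": 0.4},{"offset": [1,-0.7,-0.8],"twist": [0,0,0],"fingers": 0.4}]}}

```text
clock: 25.8
position: [0.4708, -0.278, 0.1893]
ee_rot: [0.173, -3.136, 0.003]
force: [0.1, 0.5, 0.4]
width: 0.702
gripper_force: 0.0
```

Run:
```python
from h import *
a=get_image("top");b=get_image("scene")
save("end",np.hstack([cv2.resize(a[100:320,100:480],(380,220)),np.zeros((220,4,3),np.uint8),b[120:340,60:460]]))
im0=cv2.imread("pics/top.png")[:,:,::-1]
d=np.abs(a.astype(int)-im0).sum(2)
for n,(x,y) in dict(tumbler=(150,170),canister=(144,218),plane=(423,249),jar=(417,186),tread=(340,205),lid=(262,188)).items(): print(n,d[y-22:y+22,x-22:x+22].mean())
```

```text
tumbler 13.675103305785123
canister 18.425103305785125
plane 125.26704545454545
jar 15.912706611570249
tread 18.271177685950413
lid 19.952995867768596
```

View pics/end.png

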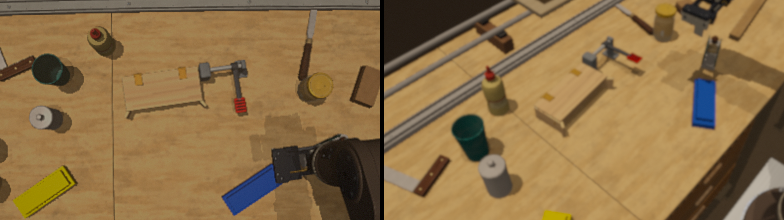

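The lid is shut over the stone, the tread is up, and the bystanders look unmoved. The plane is hidden from the top camera by the arm, but the scene view shows it standing. The robot touches nothing, so I hand in.

```bash
python3 -c "
from cell import *
print(sign_off())"
```

```text
the job is handed in; nothing more can be done
None
```

The job is handed in at about 26 s of the 70 s: the oilstone sits against the dock's back wall, the lid is shut over it with the pedal fully up, and the bystanders look unmoved (the plane seen only in the scene view).

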